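Catch the seal tins from the gravity chute

TASK

Take the blue catch scoop by its slanted handle, hold it level in the air under the mouth of the gravity chute and push its far wall against the orange paddle, so that the stop drops and both white seal tins slide into the held scoop. Then set the scoop with the two tins in it upright on the grey mat, its base wholly on the mat and roughly square to it, and let go; leave the test cup, the nest fixture and the leak plug where they stand.

Things in the scene. Friction and masses are not known exactly. Their poses are not given: they have to be found in the camera images.
- scoop: Blue open box scoop, loose: 140 (x) x 120 (y) x 72 mm high, walls and floor 4 mm. Origin: centre of underside, z up. From the middle of its -x wall, 46 mm up, a straight bar handle with black grip (22 mm wide along y, 14 thick, 100 long) rises leaning back 30 deg from vertical towards -x. Grip it across the 22 mm with the tool leaning likewise.
- scoop_grip (a point): Centre of the black grip on the handle, on the bar's axis, 66 mm from its root: 103 mm towards -x and 103 mm up from the scoop's origin. The visor above the chute's mouth leaves no room there for an upright gripper.
- chute: Fixed grey chute on a stand, 265 mm high. Origin: on the bench below the lip; floor slopes 28 deg down to its -x (robot's side), lip 160 mm up. Clear cheeks (y +-40 mm) and a clear front plate at x = -83 mm, all above 120 mm height, guide tins down between x = 0 and -80. Yellow visor flares from there to x = -113, 242 mm up. Foot behind x = +80; open below 110 mm before it.
- chute_lip (a point): Middle of the chute's lip edge, 160 mm above the bench.
- stop (a joint): Spring trip stop, rad: 0 shut (two orange fingers before the lip hold the tins), 0.36 fully open. Opens when the orange paddle is pushed to the chute's +x (away from the robot) with 2 to 5 N; tins go from about 0.2 rad; springs shut when released. Its lowered arm reaches down to 112 mm above the bench.
- paddle (a point): Middle of the paddle's round lower edge (radius 5, 56 mm wide). Shut: x = +10 mm in the chute's frame, 87 mm up. A scoop on the bench passes under it: hold the scoop's rim about 98 mm up (underside 26 mm). Fully open when the scoop's far wall is 50 mm beyond the lip (scoop centre 20 mm to the lip's robot side); stay about 2 s.
- tin_1: White round seal tin, 66 mm diameter, 30 mm high, 0.05 kg, lid shut; lies on the chute nearest the lip. Origin: centre of its underside, z along its axis.
- tin_2: Second white seal tin, the same, lying behind the first on the chute. It may come to rest on the first tin, standing a little out of the scoop, and settles as the scoop is drawn slowly back towards the robot.
- mat: Flat grey mat fixed on the bench, 200 mm (x) by 180 mm (y), 3 mm thick. Origin: centre of its underside; x along its long side. The handle of the scoop may overhang it.
- test_cup: Bystander: grey aluminium test cup, 92 mm diameter, 68 mm high; origin at the centre of its underside.
- nest: Bystander: small blue nest fixture with two pins, 45 x 70 x 30 mm; origin at the centre of its underside.
- plug: Bystander: yellowish knurled leak plug, 27 mm diameter, 26 mm high; origin at the centre of its underside.
Not all that is in view belongs to the job. What is shaped like the tin_1 but brown is not meant.

How it is judged:
On the way, in this order (a step that is already met when the one before it is completed fails the run):
1. the stop is pushed open while the scoop is held level in the air (value of joint stop above 0.15 rad and height (world z) of scoop above 0.008 m and angle between scoop's own z axis and vertical below 0.35 rad and contact force between the fingers and scoop above 1 N and contact force between scoop and chute above 0.3 N), for 0.1 s.
2. both tins lie in the scoop while it is still held in the air (height (world z) of scoop above 0.008 m and contact force between the fingers and scoop above 1 N and x of tin_1 in the frame of scoop between -0.07 and 0.07 m and y of tin_1 in the frame of scoop between -0.06 and 0.06 m and z of tin_1 in the frame of scoop between 0 and 0.08 m and x of tin_2 in the frame of scoop between -0.07 and 0.07 m and y of tin_2 in the frame of scoop between -0.06 and 0.06 m and z of tin_2 in the frame of scoop between 0 and 0.08 m), for 0.2 s.
At the end, for the whole second after the job is handed in: Both tins are in the scoop; the scoop stands upright (within 5 degrees) on the mat, its centre within 40 mm of the mat's centre along each side of the mat and square to it within 17 degrees; everything is at rest and the stop is shut again (x of tin_1 in the frame of scoop between -0.07 and 0.07 m and y of tin_1 in the frame of scoop between -0.06 and 0.06 m and z of tin_1 in the frame of scoop between 0 and 0.08 m and x of tin_2 in the frame of scoop between -0.07 and 0.07 m and y of tin_2 in the frame of scoop between -0.06 and 0.06 m and z of tin_2 in the frame of scoop between 0 and 0.08 m and x of scoop in the frame of mat between -0.04 and 0.04 m and y of scoop in the frame of mat between -0.04 and 0.04 m and angle between the x axis of scoop and the x axis of mat, either way round below 0.3 rad and z of scoop in the frame of mat below 0.008 m and angle between scoop's own z axis and vertical below 0.08 rad and linear speed of scoop below 0.02 m/s and linear speed of each of tin_1, tin_2 below 0.03 m/s and value of joint stop below 0.05 rad); the robot touches nothing.
It fails at once if the test cup, nest fixture or leak plug is displaced more than 30 mm (distance of any of test_cup, nest, plug from where it was at the start of the episode above 0.03 m).
It fails at once if the scoop is tipped more than 40 degrees (angle between scoop's own z axis and vertical above 0.7 rad).
It also fails if it takes over 51 s, if anything falls off the work surface, if the arm or the gripper's body presses on something with over 40 N, if the wrist force passes 120 N, or if a joint passes its speed limit or range.

ROBOT

A 6-joint arm with a two-finger parallel gripper is mounted at the origin on a cart in front of the work surface, level with it; the furniture and walls round the work are solid. World frame = base frame: x ahead of the robot, y to its left, z up, the work surface at z = 0. Lengths are in m, angles in rad, forces in N, time in s.
With the tool pointing down it reaches from about 0.375 to 0.925 m from the base axis. Payload 5.7 kg.
Tool frame: the origin (TCP) lies midway between the tips of the shut fingers; the grasp point (between the pads) lies 19 mm behind it; z points along the fingers, y is the line along which they close (so a half turn about z gives the same grasp; the last joint's range is limited). The gripper opens to 85 mm and grips with 20 to 120 N. Pads are 22 mm wide; open, the fingers measure 114 mm over their backs; the gripper's body (76 mm by 85 mm) begins 54 mm behind the grasp point. The pads swing forward as they close: fully open they stand 13 mm farther back than shut.
Start: joints at [-1.445, 0.359, 1.51, -0, 1.272, -0.115], TCP at [0.143, -0.583, 0.231] pointing down, gripper open.
Joint ranges: [-2.97, 2.97], [-1.01, 2.36], [0.21, 2.38], [-0.96, 4.11], [0.2, 2.71], [-2.98, 2.98]. Speed limits (rad/s): [2.39, 2.39, 3.14, 3.14, 3.14, 3.14].

INTERFACE

Orientations are given as a unit quaternion [x, y, z, w].
In Python, from station import ctrl gives the robot as it stands.
- The arm moves only by the tool servo_tool, never from a script. Its argument "deltas" is one flat list of numbers, 6 for each row, row after row: the shift along the tool's x, y, z in units of 40 mm (1.0 is 40 mm), then the turn, a rotation vector about the tool's x, y, z in units of 8 degrees (1.0 is 8 degrees). In form: [x, y, z, ax, ay, az, x, y, z, ax, ay, az, ...]. A call has 1 to 12 rows; each row is the pose to reach, as a shift and turn from the pose commanded when the call began, along the tool's axes at that moment; what a row does not reach only later rows make up. A row lasts 1/8 s, in which the tool goes at most 62.5 mm and 10.7 degrees, less where a joint would pass 70% of its speed; a pose out of reach is approached as far as the arm can. A call with a gripper value outside its range is refused whole. "claw" is the finger opening in mm, from 0 to 85.4, set as the call begins (left out, the last holds). The fingers move at their own pace and stop on an object; "squeeze" is the grip in N (left out, the last holds). Time passes only in rows, so rows that repeat a pose let the fingers close. It gives the time, the measured TCP pose, the force, the opening and the grip force at its end, in the units of the state.
- ctrl.get_state(): the state, without advancing time (a new reading comes with each control period).
- ctrl.get_image(name): name is "side" or "top"; returns a dict with "frame" (420x560x3 uint8, red, green, blue), "K" (3x3 intrinsics, pixels), "xyz" and "orientation" of the camera in the world. Camera axes: x right, y up, looking along -z (the intrinsics and any distortion apply to the point x, -y, -z); pixel columns grow to the right and rows downward; lengths in m; the calibration is good to about 2 mm. A picture is of the moment at which its call begins. There is no depth.
- ctrl.finish_job(): hands the job in; it is judged then, once.
Trained networks look in a picture, given as the dict that the camera call returned (one of the last four; its "shot" number tells which), for a name from the list of things; names that differ only in an ending like _2 or _b are one class to them, and where a whole thing is asked for, a point or a joint stands for the part that bears it (a point fixed in the world has none). Each returns a list of dicts, best first, with "score" (0 to 1); they miss things now and then, are a little off and sometimes report something else, mostly with a low value. They report only what shows in the picture. A call takes as long as a camera call. They do not tell look-alikes from the thing itself.
- ctrl.recognise(picture, name): "xyz" ([x, y, z] in m, in world coordinates, good to about 4 mm: the middle of the surface that is visible of it).
- ctrl.tip_of(picture, name): "xyz" ([x, y, z] in m, in world coordinates, good to about 4 mm: a listed point, or the origin of a listed thing).
The state is a dict: "time": time; "joint_pos": joint angles; "qd": joint speeds; "joint_torque": joint torques, N m; "tcp_pos": TCP position; "ee_rot": TCP orientation; "wrist_force": force on the tool from outside, world axes, zero at the start; "wrist_torque": the same for the moment, N m; "width": finger opening in m; "grasp_force": force on a finger pad.
Only numpy, scipy, OpenCV 4.12 (cv2) and the standard library are available. Lean on these libraries where they do the work, as an engineer would, in place of code of your own. Each camera call takes 0.05 s, during which the arm holds its last target. There are 200 camera calls.

## Working session

There is one attempt and no reset: what is moved stays moved. The work goes in short steps, Python scripts to look and compute and a tool call to move; the robot and the scene stay as the last step left them, time stands still between calls to the robot, and variables do not carry over. Pictures are saved under pics/ and viewed, at most 10 in all, crops included, and the job is handed in when it is done.

Besides the shell and the picture viewer there is one more tool, called after "Request:" as name(argument=value, ...) on one line, values as JSON. servo_tool: Moves the arm, as the interface text tells. Its arguments: {"type":"object","properties":{"deltas":{"type":"array"},"claw":{"type":"number"},"squeeze":{"type":"number"}},"required":["deltas"]}

```bash
mkdir -p pics; ls; cat > h.py <<'E'
from station import ctrl
import numpy as np, cv2
from scipy.spatial.transform import Rotation as R
E
python3 - <<'E'
from h import *
ims={}
for n in("top","side"):
    im=ctrl.get_image(n); ims[n]=im
    print(n,im["xyz"],R.from_quat(im["orientation"]).as_matrix().round(3).tolist(),im["K"],[k for k in im])
    for t in("scoop","scoop_grip","chute","chute_lip","paddle","tin_1","mat","test_cup","nest","plug"):
        print(t,[(np.round(d["xyz"],3).tolist(),round(d["score"],2)) for d in ctrl.tip_of(im,t)[:3]])
cv2.imwrite("pics/a.png",np.hstack([ims["top"]["frame"]])[:,:,::-1])
cv2.imwrite("pics/b.png",ims["side"]["frame"][:,:,::-1])
s=ctrl.get_state();print(s["time"],s["tcp_pos"],s["ee_rot"],s["wrist_force"])
E
```

```text
pics
top [0.2829157  0.11167915 1.47621064] [[-0.014, 0.985, -0.173], [-1.0, -0.017, -0.019], [-0.022, 0.173, 0.985]] [[504.98344922   0.         280.71096314]
 [  0.         504.98344922 208.41275419]
 [  0.           0.           1.        ]] ['frame', 'K', 'xyz', 'orientation', 'shot']
scoop [([0.531, -0.194, -0.001], 0.8)]
scoop_grip [([0.433, -0.207, 0.102], 0.87)]
chute [([0.555, 0.041, -0.006], 0.89)]
chute_lip [([0.56, 0.044, 0.162], 0.66)]
paddle [([0.43, -0.208, 0.1], 0.62), ([0.641, 0.034, 0.205], 0.61), ([0.565, 0.046, 0.089], 0.56)]
tin_1 [([0.388, 0.468, -0.003], 0.77), ([0.576, 0.041, 0.175], 0.57), ([0.47, 0.445, -0.002], 0.33)]
mat [([0.52, 0.287, -0.0], 0.75)]
test_cup [([0.624, 0.464, 0.001], 0.89)]
nest [([0.689, -0.146, 0.001], 0.75)]
plug [([0.464, 0.444, -0.0], 0.6)]
side [0.41662564 1.23327226 0.64059807] [[-0.994, 0.036, -0.105], [-0.111, -0.416, 0.903], [-0.011, 0.909, 0.417]] [[407.91100124   0.         280.69384802]
 [  0.         407.91100124 213.9700532 ]
 [  0.           0.           1.        ]] ['frame', 'K', 'xyz', 'orientation', 'shot']
scoop [([0.534, -0.191, -0.003], 0.78)]
scoop_grip [([0.434, -0.21, 0.102], 0.68)]
chute []
chute_lip [([0.559, 0.047, 0.159], 0.68), ([0.535, -0.19, 0.001], 0.34)]
paddle [([0.571, 0.045, 0.09], 0.7), ([0.468, 0.44, -0.0], 0.57)]
tin_1 [([0.386, 0.468, 0.005], 0.79), ([0.639, 0.03, 0.202], 0.41)]
mat [([0.522, 0.282, -0.001], 0.66)]
test_cup [([0.626, 0.464, 0.004], 0.89)]
nest [([0.435, -0.21, 0.104], 0.7), ([0.685, -0.138, 0.004], 0.38)]
plug [([0.468, 0.442, 0.002], 0.43), ([0.534, -0.193, 0.002], 0.39)]
1.1 [ 0.14307417 -0.58264842  0.23126825] [ 9.92758111e-01  1.20130470e-01 -4.41039467e-06 -5.73515457e-05] [-0.12644673 -0.67869424  0.51302946]
```

View pics/a.png

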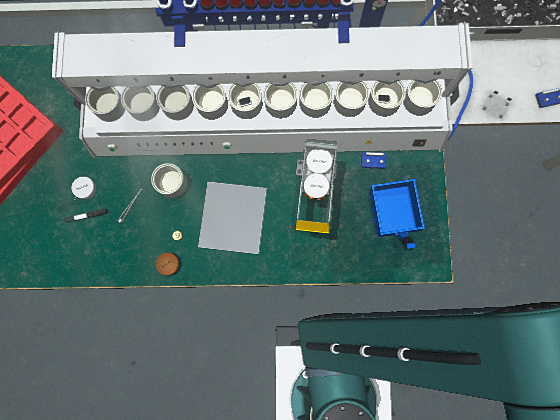

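View pics/b.png

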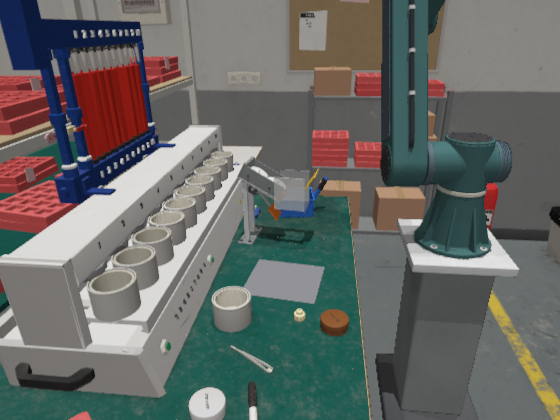

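The top view shows the scoop at (398,208) with its handle at (408,242), the chute with two white tins at (316,186) and (319,161), and the mat at (233,217). Look-alikes are the brown tin (167,264), the loose white tin (83,187) and the blue nest (374,160). The thing to grip is the scoop's handle. Next I'll measure the yaws from corners and check one close crop.

```bash
cat >> h.py <<'E'
def ray(im,px,z):
    K=np.array(im["K"]); M=R.from_quat(im["orientation"]).as_matrix()
    px=np.atleast_2d(px).astype(float)
    c=np.c_[(px[:,0]-K[0,2])/K[0,0],-(px[:,1]-K[1,2])/K[1,1],-np.ones(len(px))]@M.T
    o=np.array(im["xyz"]); return o+c*((z-o[2])/c[:,2])[:,None]
def pix(im,P):
    K=np.array(im["K"]); M=R.from_quat(im["orientation"]).as_matrix()
    q=(np.atleast_2d(P)-im["xyz"])@M
    return np.c_[K[0,2]+K[0,0]*q[:,0]/-q[:,2],K[1,2]+K[1,1]*q[:,1]/q[:,2]]
def rect(im,mask,z):
    n,l,s,c=cv2.connectedComponentsWithStats(mask.astype(np.uint8)); i=1+np.argmax(s[1:,4])
    p=np.argwhere(l==i)[:,::-1]; P=ray(im,p,z)[:,:2]
    r=cv2.minAreaRect((P*1000).astype(np.float32)); return r,cv2.boxPoints(r).round(0).tolist(),s[i].tolist()
E
python3 - <<'E'
from h import *
im=ctrl.get_image("top"); f=im["frame"]; hsv=cv2.cvtColor(f,cv2.COLOR_RGB2HSV)
h,s,v=[hsv[...,i].astype(int) for i in range(3)]
ro=np.zeros(h.shape,bool); ro[170:245,365:430]=1
b=cv2.morphologyEx(((h>100)&(h<130)&(s>120)&ro).astype(np.uint8),cv2.MORPH_OPEN,np.ones((15,15)))
print("scoop",rect(im,b,.072))
ro[:]=0; ro[175:260,190:275]=1
print("mat",rect(im,(s<40)&(v>90)&ro,.003))
ro[:]=0; ro[210:240,285:340]=1
m=(h>15)&(h<32)&(s>150)&ro; print("visor",rect(im,m,.242))
for t in("scoop_grip","scoop","chute_lip","paddle","mat","tin_1"):
    print(t,[(np.round(d["xyz"],3).tolist(),round(d["score"],2)) for d in ctrl.tip_of(im,t)[:3]])
c=np.hstack([f[135:255,275:355],f[135:255,355:435]])
cv2.imwrite("pics/c.png",cv2.resize(c,None,fx=5,fy=5,interpolation=cv2.INTER_CUBIC)[:,:,::-1])
E
```

```text
scoop (((525.958984375, -185.72650146484375), (153.70872497558594, 136.5013427734375), 7.0858154296875), [[441.0, -127.0], [458.0, -263.0], [611.0, -244.0], [594.0, -109.0]], [371, 181, 51, 54, 2455])
mat (((519.165283203125, 283.67291259765625), (180.8131103515625, 199.1985626220703), 82.51900482177734), [[409.0, 207.0], [606.0, 181.0], [630.0, 360.0], [432.0, 386.0]], [198, 182, 69, 72, 4026])
visor (((454.2221984863281, 58.71630096435547), (81.0508804321289, 24.437833786010742), 82.6653823852539), [[437.0, 20.0], [461.0, 17.0], [472.0, 97.0], [447.0, 100.0]], [296, 220, 33, 14, 326])
scoop_grip [([0.433, -0.208, 0.103], 0.79)]
scoop [([0.533, -0.191, -0.001], 0.83)]
chute_lip [([0.556, 0.043, 0.16], 0.85)]
paddle [([0.523, 0.285, 0.002], 0.51), ([0.568, 0.042, 0.089], 0.45)]
mat [([0.523, 0.286, 0.002], 0.64)]
tin_1 [([0.39, 0.466, -0.002], 0.8), ([0.641, 0.036, 0.204], 0.79), ([0.579, 0.041, 0.176], 0.78)]
```

View pics/c.png

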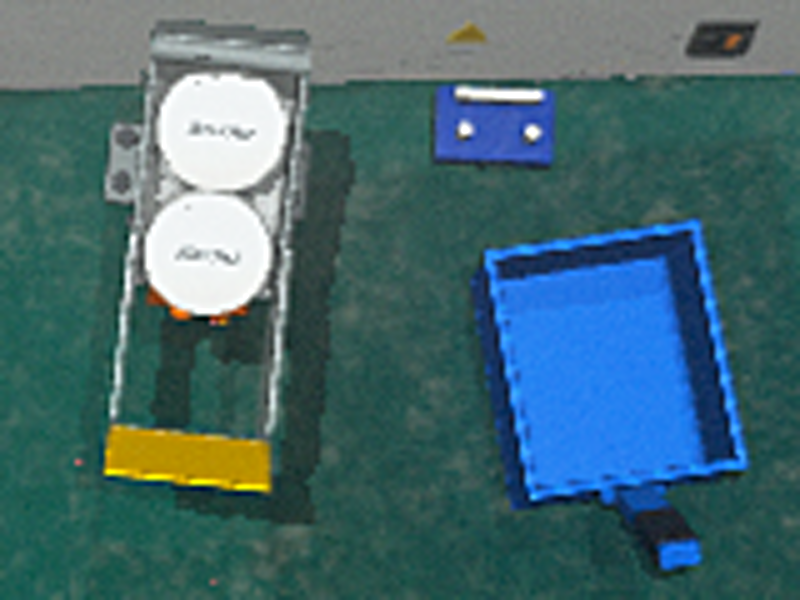

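The crop confirms it: the scoop's rim corners are (373,186), (415,180), (423,228) and (381,235), with its handle at lower right. The orange fingers sit in front of the first tin. Chute and mat yaw are both about -7.5°, and the lip is at (0.558, 0.044).

```bash
cat >> h.py <<'E'
def grasp_pose(g,yaw):           # TCP pose for grip point g, scoop yaw (deg)
    Z=R.from_euler("z",yaw,degrees=True)
    y=Z.apply([0,-1,0]); z=Z.apply([.5,0,-np.sqrt(.75)]); x=np.cross(y,z)
    return np.array(g)+.019*z, R.from_matrix(np.c_[x,y,z])
def scoop_pose(c,yaw):           # TCP pose for scoop origin c
    return grasp_pose(np.array(c)+R.from_euler("z",yaw,degrees=True).apply([-.103,0,.103]),yaw)
def row(p,q,base=None):
    s=ctrl.get_state()
    p0,q0=base if base else (np.array(s["tcp_pos"]),R.from_quat(s["ee_rot"]))
    return np.round(np.r_[q0.inv().apply(p-p0)/.04,(q0.inv()*q).as_rotvec(degrees=True)/8],2).tolist()
def chute(x,y,z,yaw=-7.5,o=(.558,.0445)):
    return np.r_[o,0]+R.from_euler("z",yaw,degrees=True).apply([x,y,z])
E
python3 - <<'E'
from h import *
im=ctrl.get_image("top")
c=ray(im,[[373,186],[414.6,180],[423.4,228],[381.4,234.6]],.072)[:,:2]
print(c.round(3).tolist(),c.mean(0)); d=c[0]+c[1]-c[2]-c[3]; print(np.degrees(np.arctan2(d[1],d[0])))
print("cur",ctrl.get_state()["joint_pos"])
p,q=grasp_pose([.4335,-.208,.103],9.3)
print(p,row(p+[0,0,.13],q),row(p,q))
print(row(p,q,(p+[0,0,.13],q)))
E
```

```text
[[0.59, -0.124], [0.605, -0.242], [0.468, -0.258], [0.451, -0.141]] [ 0.52866299 -0.19131128]
6.877143512467623
cur [-1.44510499e+00  3.58798944e-01  1.51040166e+00 -6.50470454e-06
  1.27252230e+00 -1.15088990e-01]
[ 0.44287513 -0.20646476  0.08654552] [9.52, -7.35, 0.37, -0.15, 3.75, 0.55] [9.52, -7.35, 3.62, -0.15, 3.75, 0.55]
[-1.62, -0.0, 2.81, 0.0, 0.0, 0.0]
```

Request:
servo_tool(deltas=[1.2,-0.9,0,0,0.5,0.1,2.4,-1.8,0.1,0,0.9,0.2,3.6,-2.7,0.1,0,1.4,0.3,4.8,-3.6,0.2,-0.1,1.9,0.4,6,-4.5,0.2,-0.1,2.4,0.5,7.2,-5.5,0.3,-0.1,2.9,0.6,8.4,-6.4,0.3,-0.15,3.3,0.65,9.5,-7.3,0.4,-0.15,3.75,0.7,9.5,-7.3,0.4,-0.15,3.75,0.7,9.5,-7.3,0.4,-0.15,3.75,0.7], claw=70, squeeze=80)

```text
time: 2.75
tcp_pos: [0.4427, -0.2088, 0.2156]
ee_rot: [0.963, 0.068, 0.258, -0.02]
wrist_force: [0.5, -0.9, 0.0]
width: 0.0703
grasp_force: 0.0
```

```bash
python3 - <<'E'
from h import *
p,q=grasp_pose([.4325,-.2075,.103],8)
print(row(p,q)); s=ctrl.get_state(); print(s["time"],s["tcp_pos"],s["joint_pos"])
for n in("top","side"):
    im=ctrl.get_image(n)
    print([(np.round(d["xyz"],3).tolist(),round(d["score"],2)) for d in ctrl.tip_of(im,"scoop_grip")[:2]],[(np.round(d["xyz"],3).tolist(),round(d["score"],2)) for d in ctrl.tip_of(im,"scoop")[:2]])
E
```

```text
[-1.62, -0.06, 2.79, -0.04, -0.0, 0.01]
2.75 [ 0.44267585 -0.20884333  0.2156076 ] [-0.93938652  0.07996825  2.09034414  0.64894257  0.82304318  0.07478517]
[([0.434, -0.208, 0.105], 0.64), ([0.626, 0.466, 0.002], 0.25)] [([0.534, -0.193, -0.002], 0.98)]
[([0.431, -0.208, 0.1], 0.75)] [([0.532, -0.192, -0.0], 0.95), ([0.433, -0.207, 0.101], 0.69)]
```

Reached well. Descend and grip.

Request:
servo_tool(deltas=[-0.4,0,0.7,0,0,0,-0.8,-0.05,1.4,0,0,0,-1.2,-0.05,2.1,0,0,0,-1.6,-0.05,2.8,0,0,0,-1.6,-0.05,2.8,0,0,0,-1.6,-0.05,2.8,0,0,0])

```text
time: 3.8
tcp_pos: [0.443, -0.2063, 0.087]
ee_rot: [0.963, 0.068, 0.258, -0.021]
wrist_force: [0.0, -0.4, 0.0]
width: 0.0702
grasp_force: 0.0
```

Request:
servo_tool(deltas=[0,0,0,0,0,0,0,0,0,0,0,0,0,0,0,0,0,0,0,0,0,0,0,0,0,0,0,0,0,0,0,0,0,0,0,0,0,0,0,0,0,0,0,0,0,0,0,0], claw=10, squeeze=100)

```text
time: 4.8
tcp_pos: [0.443, -0.2061, 0.0873]
ee_rot: [0.963, 0.068, 0.259, -0.02]
wrist_force: [-5.6, -0.3, 11.4]
width: 0.0205
grasp_force: 97.2
```

```bash
python3 - <<'E'
from h import *
s=ctrl.get_state(); print(s["time"],s["width"],s["grasp_force"])
b=(np.array(s["tcp_pos"]),R.from_quat(s["ee_rot"]))
for z in(.06,): print("lift",row(b[0]+[0,0,z],b[1]))
p,q=b[0]+[0,0,.06],b[1]
for n in("top","side"):
    im=ctrl.get_image(n)
    print([(np.round(d["xyz"],3).tolist(),round(d["score"],2)) for d in ctrl.tip_of(im,"scoop")[:2]])
t=scoop_pose(chute(-.085,0,.03),-7.5); print("to chute pre",t[0],row(*t,base=(p,q)))
E
```

```text
4.8 0.02051656276729998 97.18503713607788
lift [0.75, -0.01, -1.3, 0.0, 0.0, 0.0]
[([0.534, -0.191, -0.001], 0.61)]
[([0.535, -0.192, -0.003], 0.56)]
to chute pre [0.38102709 0.06779893 0.11654552] [-0.88, -6.99, 0.41, -1.0, -0.01, 1.68]
```

Request:
servo_tool(deltas=[0.2,0,-0.4,0,0,0,0.4,0,-0.7,0,0,0,0.6,0,-1.0,0,0,0,0.75,0,-1.3,0,0,0,0.75,0,-1.3,0,0,0,0.75,0,-1.3,0,0,0])

```text
time: 5.75
tcp_pos: [0.4424, -0.2058, 0.146]
ee_rot: [0.964, 0.068, 0.258, -0.021]
wrist_force: [-0.2, -0.6, -2.3]
width: 0.0205
grasp_force: 97.9
```

```bash
python3 - <<'E'
from h import *
s=ctrl.get_state(); print(s["time"],s["tcp_pos"],s["width"],s["grasp_force"],s["wrist_force"])
p,q=np.array(s["tcp_pos"]),R.from_quat(s["ee_rot"])
for n in("top","side"):
    im=ctrl.get_image(n)
    for t in("scoop","scoop_grip"):print([(np.round(d["xyz"],3).tolist(),round(d["score"],2)) for d in ctrl.tip_of(im,t)[:2]])
    if n=="top":
        h,s_,v=[a.astype(int) for a in cv2.split(cv2.cvtColor(im["frame"],cv2.COLOR_RGB2HSV))]
        cv2.imwrite("pics/t1.png",cv2.resize(im["frame"][130:270,340:480],None,fx=4,fy=4)[:,:,::-1])
    else: cv2.imwrite("pics/d.png",cv2.resize(im["frame"][150:250,220:350],None,fx=6,fy=6,interpolation=cv2.INTER_CUBIC)[:,:,::-1])
# predicted origin from tool
g=p-.019*q.as_matrix()[:,2]; print("grasp pt",g)
t=scoop_pose(chute(-.085,0,.03),-7.5); print("to chute pre",t[0],row(*t))
E
```

```text
5.75 [ 0.44244754 -0.2057509   0.14603608] 0.020504911068803165 97.94748544692993 [-0.17859231 -0.62137343 -2.34800009]
[([0.529, -0.191, 0.056], 0.95)]
[([0.433, -0.21, 0.163], 0.92)]
[([0.523, 0.282, 0.001], 0.73)]
[([0.433, -0.209, 0.161], 0.57)]
grasp pt [ 0.43305809 -0.20718441  0.16249157]
to chute pre [0.38102709 0.06779893 0.11654552] [-0.87, -6.99, 0.4, -1.01, 0.01, 1.67]
```

View pics/d.png

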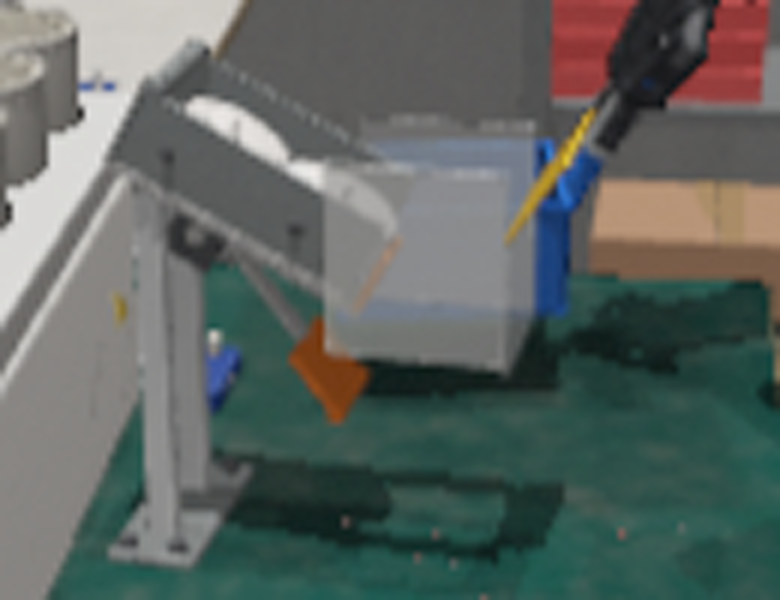

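The side crop shows the scoop held level behind the chute, at about (550,230). The paddle hangs at (335,380).

```bash
python3 - <<'E'
from h import *
t1=scoop_pose(chute(-.08,-.17,.027),-7.5); t2=scoop_pose(chute(-.08,0,.027),-7.5)
print(t1[0],row(*t1)); print(t2[0],row(*t2,base=t1))
print(row(*scoop_pose(chute(-.02,0,.027),-7.5),base=t2))
E
```

```text
[ 0.36379486 -0.10139933  0.11354552] [-1.78, -2.86, -0.07, -1.01, 0.01, 1.67]
[0.38598432 0.06714629 0.11354552] [-0.0, -4.25, -0.0, 0.0, 0.0, 0.0]
[1.3, -0.0, 0.75, 0.0, 0.0, 0.0]
```

Request:
servo_tool(deltas=[-0.3,-0.5,0,-0.2,0,0.3,-0.6,-1.0,0,-0.35,0,0.6,-0.9,-1.45,0,-0.5,0,0.85,-1.2,-1.95,-0.05,-0.7,0,1.1,-1.5,-2.4,-0.05,-0.85,0,1.4,-1.78,-2.86,-0.07,-1.0,0,1.67,-1.78,-2.86,-0.07,-1.0,0,1.67,-1.78,-2.86,-0.07,-1.0,0,1.67])

```text
time: 7.05
tcp_pos: [0.3951, -0.115, 0.1424]
ee_rot: [0.969, -0.061, 0.238, 0.011]
wrist_force: [-0.4, -0.5, -1.2]
width: 0.0211
grasp_force: 98.1
```

```bash
python3 - <<'E'
from h import *
t2=scoop_pose(chute(-.08,0,.027),-7.5)
s=ctrl.get_state(); print(s["joint_pos"],s["grasp_force"]); print(row(*scoop_pose(chute(-.08,-.17,.027),-7.5)),row(*t2))
im=ctrl.get_image("top")
for t in("scoop","chute_lip"): print([(np.round(d["xyz"],3).tolist(),round(d["score"],2)) for d in ctrl.tip_of(im,t)[:2]])
E
```

```text
[-0.69451863  0.06446295  2.37582893  0.74651989  0.38716415  0.34781538] 98.12383890151978
[-1.06, -0.24, 0.26, -0.08, 0.3, 0.02] [-1.05, -4.49, 0.31, -0.08, 0.3, 0.02]
[([0.478, -0.126, 0.048], 0.96)]
[([0.555, 0.044, 0.16], 0.76), ([0.643, 0.033, 0.205], 0.53)]
```

Joint 3 is at its limit (2.38), so the retreat isn't reachable as planned. I'll fit a kinematic model to see which grip tilt works.

```bash
cat >> h.py <<'E'
from scipy.optimize import least_squares
D=[([-1.445105,.358799,1.510402,0,1.272522,-.115089],[.14307,-.58265,.23127]),
   ([-.93938652,.07996825,2.09034414,.64894257,.82304318,.07478517],[.44267585,-.20884333,.2156076]),]
def fk(j,k):
    s,e,a,b,h,L=k; E=lambda ax,t:R.from_euler(ax,t)
    r1=E("z",j[0]); r2=r1*E("y",j[1]); r3=r2*E("y",j[2]); r6=r3*E("z",j[3])*E("y",j[4])*E("z",j[5])
    el=np.array([0,0,h])+r1.apply([s,0,0])+r2.apply([0,0,a]); w=el+r3.apply([e,0,b])
    return w+r6.apply([0,0,L]),r6,w
E
python3 - <<'E'
from h import *
s=ctrl.get_state(); D.append((s["joint_pos"],s["tcp_pos"])); print(list(s["joint_pos"]),s["tcp_pos"])
f=lambda k:np.concatenate([fk(j,k)[0]-p for j,p in D]+[1e-3*(k-[0,0,.45,.45,.3,.3])])
r=least_squares(f,[0,0,.45,.45,.3,.3]); print(r.x.round(4),r.fun[:9].round(4))
print((R.from_quat(s["ee_rot"]).inv()*fk(D[2][0],r.x)[1]).as_rotvec(), fk(D[2][0],r.x)[2])
E
```

```text
[np.float64(-0.6953694786298109), np.float64(0.06494245780547188), np.float64(2.3758647273640348), np.float64(0.7454122040882601), np.float64(0.3870680449259733), np.float64(0.3502108002842905)] [ 0.39476166 -0.11537721  0.14209468]
[-0.0789  0.1862  0.6345  0.5295  0.5228  0.5551] [-0.0685 -0.0078 -0.0032  0.0112  0.0049  0.0064 -0.0157 -0.0158 -0.0032]
[-1.84972160e-16 -2.92872587e-16 -1.57079633e+00] [ 0.12391098 -0.10339175  0.63111057]
```

```bash
python3 - <<'E'
import re
s=open("h.py").read()
i=s.index("def fk"); s=s[:i]+'''D.append(([-.69536948,.06494246,2.37586473,.7454122,.38706804,.3502108],[.39476166,-.11537721,.14209468]))
def fk(j,k):
    s,e,a,b,h,L,d,w5=k; E=lambda ax,t:R.from_euler(ax,t)
    r1=E("z",j[0]); r2=r1*E("y",j[1]); r3=r2*E("y",j[2]); r5=r3*E("z",j[3])*E("y",j[4]); r6=r5*E("z",j[5])
    w=np.array([0,0,h])+r1.apply([s,d,0])+r2.apply([0,0,a])+r3.apply([e,0,b])
    return w+r5.apply([w5,0,L]),r6*E("z",np.pi/2),w
K0=np.array([0,0,.45,.45,.3,.3,.07,0])
def fit(D):
    f=lambda k:np.concatenate([fk(j,k)[0]-p for j,p in D]+[1e-3*(k-K0)])
    r=least_squares(f,K0); return r.x,np.abs(r.fun[:3*len(D)]).max()
'''
open("h.py","w").write(s)
E
python3 - <<'E'
from h import *
k,e=fit(D); print(k.round(4),e); print(fk(D[2][0],k)[2])
E
```

```text
[0.     0.1122 0.6111 0.4336 0.2665 0.3727 0.0689 0.    ] 1.495267003492895e-06
[ 0.22342341 -0.09669018  0.47254467]
```

```bash
cat >> h.py <<'E'
lo=np.array([-2.97,-1.01,.21,-.96,.2,-2.98]);hi=np.array([2.97,2.36,2.38,4.11,2.71,2.98])
KK=fit(D)[0]
def spose(c,yaw,al=30,t=0):  # TCP pose for scoop origin c, tool lean al deg, grip t m further up the bar
    Z=R.from_euler("z",yaw,degrees=True); a=np.radians(al)
    y=Z.apply([0,-1,0]); z=Z.apply([np.sin(a),0,-np.cos(a)])
    g=np.array(c)+Z.apply([-.103-.5*t,0,.103+.866*t])
    return g+.019*z,R.from_matrix(np.c_[np.cross(y,z),y,z])
def ik(p,q,j0):
    f=lambda j:np.r_[(fk(j,KK)[0]-p)*5,(q.inv()*fk(j,KK)[1]).as_rotvec()]
    r=least_squares(f,np.clip(j0,lo+1e-3,hi-1e-3),bounds=(lo,hi)); return r.x,np.linalg.norm(f(r.x))
E
python3 - <<'E'
from h import *
j0=D[2][0]
for al in(30,25,22,18):
  for t in (0,-.012):
    print(al,t,end=" ")
    for n,c,y in [("cur",[.478,-.126,.03],-7.5),("m120",chute(-.12,0,.027),-7.5),("m100",chute(-.10,0,.027),-7.5),("m85",chute(-.085,0,.027),-7.5),("m75",chute(-.075,0,.027),-7.5),("m65",chute(-.065,0,.027),-7.5),("m25",chute(-.025,0,.027),-7.5),("side",chute(-.08,-.16,.027),-7.5),("mat",[.52,.284,.003],-7.5)]:
        j,e=ik(*spose(c,y,al,t),j0); print(n,"%.3f/%.2f"%(e,j[2]),end=" ")
    print()
E
```

```text
30 0 cur 0.091/2.38 m120 0.157/2.38 m100 0.125/2.38 m85 0.101/2.38 m75 0.084/2.38 m65 0.067/2.38 m25 0.052/2.34 side 0.147/2.38 mat 0.090/2.09 
30 -0.012 cur 0.094/2.38 m120 0.163/2.38 m100 0.131/2.38 m85 0.106/2.38 m75 0.088/2.38 m65 0.073/2.38 m25 0.065/2.33 side 0.151/2.38 mat 0.097/2.08 
25 0 cur 0.020/2.38 m120 0.094/2.38 m100 0.061/2.38 m85 0.035/2.38 m75 0.018/2.38 m65 0.001/2.38 m25 0.000/2.31 side 0.076/2.38 mat 0.012/2.08 
25 -0.012 cur 0.023/2.38 m120 0.100/2.38 m100 0.066/2.38 m85 0.040/2.38 m75 0.022/2.38 m65 0.020/2.37 m25 0.008/2.30 side 0.080/2.38 mat 0.018/2.08 
22 0 cur 0.000/2.36 m120 0.055/2.38 m100 0.021/2.38 m85 0.000/2.38 m75 0.000/2.36 m65 0.000/2.34 m25 0.000/2.27 side 0.033/2.38 mat 0.000/2.06 
22 -0.012 cur 0.000/2.36 m120 0.061/2.38 m100 0.026/2.38 m85 0.000/2.38 m75 0.000/2.36 m65 0.000/2.34 m25 0.000/2.27 side 0.037/2.38 mat 0.000/2.06 
18 0 cur 0.000/2.30 m120 0.003/2.38 m100 0.000/2.35 m85 0.000/2.32 m75 0.000/2.31 m65 0.000/2.29 m25 0.000/2.22 side 0.000/2.36 mat 0.000/2.02 
18 -0.012 cur 0.000/2.31 m120 0.008/2.38 m100 0.000/2.35 m85 0.000/2.33 m75 0.000/2.31 m65 0.000/2.29 m25 0.000/2.22 side 0.000/2.36 mat 0.000/2.02
```

```bash
python3 - <<'E'
from h import *
j0=D[2][0]
print("a30 seeds at m65,m25")
for n,c in[("m65",chute(-.065,0,.027)),("m25",chute(-.025,0,.027))]:
    for f in(3.0,3.5,2.5,1.5):
        jj=np.array([.0,.2,2.3,f,.3,-2]); 
        for j6 in(-2.5,-1,1,2.5):
            jj[5]=j6; j,e=ik(*spose(c,-7.5,30),jj)
            if e<.005: print(n,e,j.round(2))
for x in(.49,.51,.53):
  for al in(30,28,20): j,e=ik(*spose([x,-.13,.002],-5,al),j0); print(x,al,round(e,4),j.round(2))
s=ctrl.get_state()
for x,al in((.51,28),(.53,30)): print(row(*spose([x,-.13,.002],-5,al)))
for al in(20,):
  for c in((-.04,-.17),(-.06,-.13),(-.08,-.09),(-.08,-.05),(-.08,0),(-.028,0),(-.07,0),(-.1,0)):
    j,e=ik(*spose(chute(*c,.027),-7.5,al),j0); print(c,round(e,4),j.round(2))
E
```

```text
a30 seeds at m65,m25
0.49 30 0.0953 [-0.72  0.23  2.38  1.02  0.33 -0.01]
0.49 28 0.0676 [-0.7   0.23  2.38  0.98  0.31  0.04]
0.49 20 0.0 [-0.63  0.23  2.34  0.58  0.33  0.49]
0.51 30 0.0583 [-0.68  0.26  2.38  1.21  0.29 -0.16]
0.51 28 0.0304 [-0.67  0.26  2.38  1.17  0.28 -0.11]
0.51 20 0.0 [-0.59  0.25  2.3   0.53  0.33  0.58]
0.53 30 0.0203 [-0.65  0.29  2.38  1.44  0.27 -0.36]
0.53 28 0.0 [-0.63  0.28  2.37  1.34  0.25 -0.25]
0.53 20 0.0 [-0.56  0.27  2.26  0.49  0.34  0.66]
[-0.13, 0.1, 1.45, 0.07, 0.06, -0.27]
[0.32, 0.04, 1.68, 0.08, 0.31, -0.27]
(-0.04, -0.17) 0.0 [-0.56  0.16  2.31  0.39  0.39  0.81]
(-0.06, -0.13) 0.0 [-0.44  0.12  2.35  0.32  0.35  0.98]
(-0.08, -0.09) 0.0088 [-0.3   0.1   2.38  0.17  0.33  1.24]
(-0.08, -0.05) 0.0 [-0.14  0.11  2.37  0.01  0.31  1.55]
(-0.08, 0) 0.0 [ 0.06  0.13  2.34 -0.2   0.33  1.94]
(-0.028, 0) 0.0 [ 0.03  0.19  2.25 -0.15  0.36  1.86]
(-0.07, 0) 0.0 [ 0.05  0.14  2.32 -0.19  0.34  1.92]
(-0.1, 0) 0.0 [ 0.07  0.11  2.37 -0.22  0.32  1.97]
```

Request:
servo_tool(deltas=[0.15,0.03,0.4,0,0,-0.1,0.2,0.06,0.8,0,0,-0.2,0.2,0.06,0.8,0,0,-0.2,0.2,0.06,0.8,0,0,-0.2])

```text
time: 7.7
tcp_pos: [0.4158, -0.1197, 0.1176]
ee_rot: [0.97, -0.049, 0.237, 0.014]
wrist_force: [-0.3, -0.4, -0.7]
width: 0.0209
grasp_force: 98.3
```

```bash
python3 - <<'E'
from h import *
s=ctrl.get_state(); print(s["joint_pos"],fk(s["joint_pos"],KK)[0]-s["tcp_pos"])
print(row(*spose([.53,-.13,.002],-5,28)))
z=R.from_quat(s["ee_rot"]).as_matrix()[:,2]; print(z,np.degrees(np.arccos(-z[2])))
for n in("top","side"):
    im=ctrl.get_image(n)
    for t in("scoop","scoop_grip"):print([(np.round(d["xyz"],3).tolist(),round(d["score"],2)) for d in ctrl.tip_of(im,t)[:2]])
E
```

```text
[-0.65553697  0.16832418  2.37092488  0.93566281  0.3035918   0.1540419 ] [-2.79666480e-06  2.94366428e-06  3.20308406e-07]
[0.12, -0.0, 0.89, 0.07, 0.06, -0.07]
[ 0.45943955 -0.04972144 -0.88681626] 27.524133656323983
[([0.497, -0.13, 0.02], 0.97)]
[([0.406, -0.117, 0.134], 0.94)]
[([0.505, -0.126, 0.029], 0.57), ([0.405, -0.121, 0.132], 0.45)]
[([0.408, -0.122, 0.135], 0.63), ([0.524, 0.28, -0.001], 0.47)]
```

Request:
servo_tool(deltas=[0.05,0,0.3,0,0,0,0.1,0,0.6,0,0,0,0.1,0,0.7,0,0,0,0.1,0,0.7,0,0,0])

```text
time: 8.5
tcp_pos: [0.4329, -0.1216, 0.0948]
ee_rot: [0.97, -0.048, 0.238, 0.014]
wrist_force: [-0.1, 0.1, -1.3]
width: 0.0211
grasp_force: 98.3
```

```bash
python3 - <<'E'
from h import *
s=ctrl.get_state(); p,q=np.array(s["tcp_pos"]),R.from_quat(s["ee_rot"])
for n in("top","side"):
    im=ctrl.get_image(n)
    for t in("scoop","scoop_grip"):print([(np.round(d["xyz"],3).tolist(),round(d["score"],2)) for d in ctrl.tip_of(im,t)[:2]])
# pivot lean to 20 about grip point
g=p-.019*q.as_matrix()[:,2]; print("g",g)
M=q.as_matrix(); a=np.degrees(np.arccos(-M[2,2])); print(a)
q2=q*R.from_euler("y",20-a,degrees=True); p2=g+.019*q2.as_matrix()[:,2]; print(row(p2,q2), q2.as_matrix().round(3).tolist())
E
```

```text
[([0.518, -0.131, 0.002], 0.7)]
[([0.421, -0.121, 0.112], 0.73)]
[([0.521, -0.13, 0.006], 0.57), ([0.688, -0.14, 0.004], 0.16)]
[([0.425, -0.124, 0.111], 0.77)]
g [ 0.42413727 -0.12061152  0.11159576]
27.57289833175779
[-0.06, 0.0, 0.0, 0.0, -0.95, 0.0] [[0.935, -0.101, 0.34], [-0.093, -0.995, -0.038], [0.342, 0.004, -0.94]]
```

Request:
servo_tool(deltas=[-0.07,0,0.13,0,0,0,-0.07,0,0.13,0,0,0])

```text
time: 9.05
tcp_pos: [0.4329, -0.1216, 0.0891]
ee_rot: [0.97, -0.049, 0.238, 0.014]
wrist_force: [0.0, 1.4, 1.9]
width: 0.021
grasp_force: 98.6
```

Request:
servo_tool(deltas=[0,0,0,0,0,0,0,0,0,0,0,0,0,0,0,0,0,0,0,0,0,0,0,0], claw=50)

```text
time: 9.55
tcp_pos: [0.4326, -0.1216, 0.0889]
ee_rot: [0.97, -0.048, 0.238, 0.014]
wrist_force: [0.7, 0.1, 0.3]
width: 0.0504
grasp_force: 0.0
```

```bash
python3 - <<'E'
from h import *
G=[];S=[]
for n in("top","side"):
    im=ctrl.get_image(n)
    for t in("scoop","scoop_grip"):print([(np.round(d["xyz"],3).tolist(),round(d["score"],2)) for d in ctrl.tip_of(im,t)[:2]])
s=ctrl.get_state(); p,q=np.array(s["tcp_pos"]),R.from_quat(s["ee_rot"]); M=q.as_matrix()
print("g",p-.019*M[:,2],"yaw",np.degrees(np.arctan2(-M[0,1]*-1,-M[1,1])))
E
```

```text
[([0.521, -0.131, -0.004], 0.77)]
[([0.421, -0.12, 0.1], 0.85), ([0.523, -0.131, -0.002], 0.15)]
[([0.524, -0.13, -0.001], 0.86)]
[([0.426, -0.121, 0.105], 0.74)]
g [ 0.42388125 -0.12056316  0.10567524] yaw -5.7585642210177275
```

```bash
python3 - <<'E'
from h import *
c=np.array([.4232,-.1206,.103])+R.from_euler("z",-5.76,degrees=True).apply([.103,0,-.103]); print(c)
print(row(*spose(c,-5.76,20)))
E
```

```text
[ 0.52567995 -0.13093726  0.        ]
[-0.11, 0.0, 0.05, 0.03, -0.95, 0.01]
```

Request:
servo_tool(deltas=[-0.05,0,0.02,0,-0.5,0,-0.1,0,0.05,0.02,-0.95,0,-0.1,0,0.05,0.02,-0.95,0,-0.1,0,0.05,0.02,-0.95,0])

```text
time: 10.35
tcp_pos: [0.4308, -0.1219, 0.0856]
ee_rot: [0.984, -0.048, 0.173, 0.01]
wrist_force: [0.5, 0.6, -0.7]
width: 0.0503
grasp_force: 0.0
```

Request:
servo_tool(deltas=[0,0,0,0,0,0,0,0,0,0,0,0,0,0,0,0,0,0,0,0,0,0,0,0,0,0,0,0,0,0,0,0,0,0,0,0], claw=10, squeeze=115)

```text
time: 11.1
tcp_pos: [0.4298, -0.121, 0.0854]
ee_rot: [0.984, -0.049, 0.173, 0.009]
wrist_force: [-1.0, 1.3, 5.2]
width: 0.0206
grasp_force: 112.1
```

```bash
cat >> h.py <<'E'
def path(*pts,base=None):   # rows (from base) and IK check for scoop chute-frame waypoints (x,y,z,yaw)
    s=ctrl.get_state(); j=np.array(s["joint_pos"])
    for x,y,z,w in pts:
        t=spose(chute(x,y,z),w,20,T); j,e=ik(*t,j); print((x,y,z),row(*t),round(e,4),j.round(2))
T=0
E
python3 - <<'E'
from h import *
s=ctrl.get_state(); print(s["width"],s["grasp_force"],s["time"])
Z=R.from_euler("z",7.5,degrees=True); print("scoop in chute frame",Z.apply(np.array([.5245,-.131,0])-[.558,.0445,0]))
path((-.01,-.18,.027,-7.5),(-.04,-.15,.027,-7.5),(-.075,-.095,.027,-7.5),(-.08,-.05,.027,-7.5),(-.08,0,.027,-7.5))
E
```

```text
0.02062677526707084 112.13248372077942 11.1
scoop in chute frame [-0.01030606 -0.1783712   0.        ]
(-0.01, -0.18, 0.027) [0.21, -0.02, -0.64, -0.07, 0.0, 0.21] 0.0 [-0.55  0.19  2.25  0.36  0.4   0.84]
(-0.04, -0.15, 0.027) [-0.48, -0.79, -0.89, -0.07, 0.0, 0.21] 0.0 [-0.49  0.15  2.31  0.34  0.37  0.91]
(-0.075, -0.095, 0.027) [-1.26, -2.2, -1.17, -0.07, 0.0, 0.21] 0.0002 [-0.32  0.1   2.38  0.21  0.32  1.19]
(-0.08, -0.05, 0.027) [-1.34, -3.32, -1.2, -0.07, 0.0, 0.21] 0.0 [-0.14  0.11  2.37  0.01  0.31  1.55]
(-0.08, 0, 0.027) [-1.31, -4.57, -1.19, -0.07, 0.0, 0.21] 0.0 [ 0.06  0.13  2.34 -0.2   0.33  1.94]
```

Request:
servo_tool(deltas=[0.1,0,-0.3,0,0,0.1,0.2,0,-0.64,-0.07,0,0.2,-0.15,-0.4,-0.75,-0.07,0,0.2,-0.5,-0.8,-0.9,-0.07,0,0.2,-0.9,-1.5,-1.05,-0.07,0,0.2,-1.26,-2.2,-1.17,-0.07,0,0.2,-1.3,-2.7,-1.2,-0.07,0,0.2,-1.33,-3.3,-1.2,-0.07,0,0.2,-1.33,-3.9,-1.2,-0.07,0,0.2,-1.31,-4.57,-1.19,-0.07,0,0.2,-1.31,-4.57,-1.19,-0.07,0,0.2,-1.31,-4.57,-1.19,-0.07,0,0.2])

```text
time: 12.6
tcp_pos: [0.3809, 0.0674, 0.1109]
ee_rot: [0.983, -0.063, 0.172, 0.012]
wrist_force: [0.2, -0.3, -0.7]
width: 0.0205
grasp_force: 113.0
```

```bash
python3 - <<'E'
from h import *
for n in("top","side"):
    im=ctrl.get_image(n)
    for t in("scoop","scoop_grip","paddle","chute_lip"):print(n,t,[(np.round(d["xyz"],3).tolist(),round(d["score"],2)) for d in ctrl.tip_of(im,t)[:2]])
cv2.imwrite("pics/e.png",cv2.resize(im["frame"][150:250,220:350],None,fx=6,fy=6,interpolation=cv2.INTER_CUBIC)[:,:,::-1])
print(ctrl.get_state()["joint_pos"])
print("exp",chute(-.08,0,.027)); path((-.08,0,.027,-7.5),(-.065,0,.027,-7.5),(-.03,0,.027,-7.5),(-.022,0,.027,-7.5))
E
```

```text
top scoop [([0.469, 0.056, 0.023], 0.72)]
top scoop_grip [([0.371, 0.069, 0.126], 0.81)]
top paddle [([0.567, 0.04, 0.09], 0.55)]
top chute_lip [([0.557, 0.044, 0.162], 0.82)]
side scoop [([0.478, 0.056, 0.028], 0.94)]
side scoop_grip [([0.375, 0.066, 0.131], 0.79)]
side paddle [([0.564, 0.044, 0.087], 0.64)]
side chute_lip [([0.558, 0.046, 0.158], 0.96)]
[ 0.05762784  0.13331334  2.34144643 -0.20112118  0.33023588  1.93707077]
exp [0.47868441 0.0549421  0.027     ]
(-0.08, 0, 0.027) [0.0, -0.01, -0.01, 0.01, 0.0, 0.01] 0.0 [ 0.06  0.13  2.34 -0.2   0.33  1.94]
(-0.065, 0, 0.027) [0.35, -0.01, 0.12, 0.01, 0.0, 0.01] 0.0 [ 0.05  0.15  2.32 -0.19  0.34  1.91]
(-0.03, 0, 0.027) [1.18, -0.01, 0.42, 0.01, 0.0, 0.01] 0.0 [ 0.03  0.19  2.25 -0.16  0.36  1.87]
(-0.022, 0, 0.027) [1.36, -0.01, 0.49, 0.01, 0.0, 0.01] 0.0 [ 0.02  0.2   2.24 -0.15  0.36  1.86]
```

View pics/e.png

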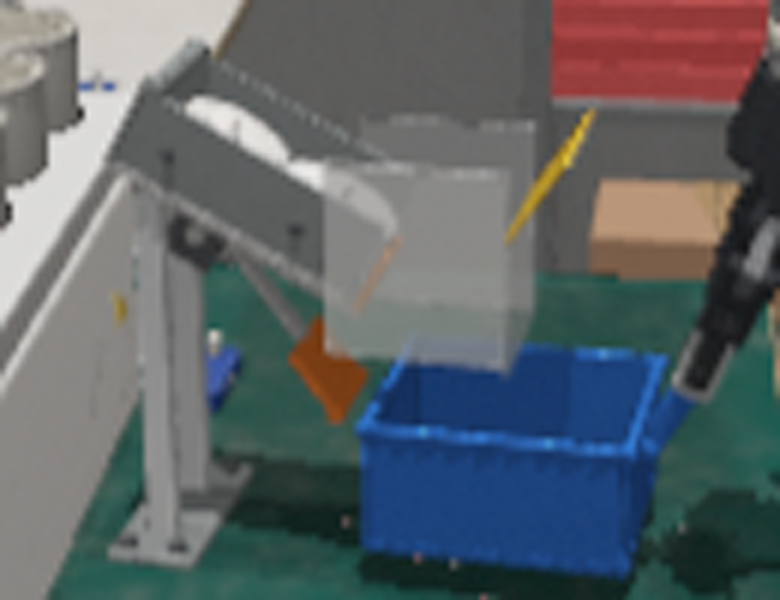

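The picture shows the scoop level below the mouth, its far wall (360,480) just short of the paddle (340,400), and the gripper clear of the visor (550,175). Now push.

Request:
servo_tool(deltas=[0.2,0,0.07,0,0,0,0.4,0,0.14,0,0,0,0.6,0,0.21,0,0,0,0.8,0,0.28,0,0,0,1.0,0,0.35,0,0,0,1.15,0,0.42,0,0,0,1.3,0,0.48,0,0,0,1.3,0,0.48,0,0,0,1.3,0,0.48,0,0,0,1.3,0,0.48,0,0,0,1.3,0,0.48,0,0,0,1.3,0,0.48,0,0,0])

```text
time: 14.6
tcp_pos: [0.4369, 0.06, 0.1111]
ee_rot: [0.983, -0.064, 0.172, 0.012]
wrist_force: [-4.7, 0.9, -3.9]
width: 0.0208
grasp_force: 114.8
```

Request:
servo_tool(deltas=[0,0,0,0,0,0,0,0,0,0,0,0,0,0,0,0,0,0,0,0,0,0,0,0,0,0,0,0,0,0,0,0,0,0,0,0,0,0,0,0,0,0,0,0,0,0,0,0,0,0,0,0,0,0,0,0,0,0,0,0])

```text
time: 15.85
tcp_pos: [0.437, 0.06, 0.1111]
ee_rot: [0.983, -0.064, 0.172, 0.012]
wrist_force: [-5.9, 0.5, -3.8]
width: 0.0203
grasp_force: 114.9
```

```bash
python3 - <<'E'
from h import *
o=[]
for n in("top","side"):
    im=ctrl.get_image(n)
    for t in("scoop","scoop_grip","tin_1"):print(n,t,[(np.round(d["xyz"],3).tolist(),round(d["score"],2)) for d in ctrl.tip_of(im,t)[:4]])
    o.append(cv2.resize(im["frame"][150:250,220:330] if n=="side" else im["frame"][130:270,270:370],(400,400),interpolation=cv2.INTER_CUBIC))
cv2.imwrite("pics/f.png",np.hstack(o)[:,:,::-1])
E
```

```text
top scoop [([0.522, 0.049, 0.019], 0.95), ([0.426, 0.059, 0.128], 0.66)]
top scoop_grip [([0.429, 0.062, 0.129], 0.73)]
top tin_1 [([0.566, 0.061, 0.052], 0.87), ([0.388, 0.464, 0.002], 0.57), ([0.511, 0.028, 0.061], 0.44)]
side scoop [([0.529, 0.051, 0.023], 0.94)]
side scoop_grip [([0.426, 0.061, 0.128], 0.58)]
side tin_1 [([0.384, 0.466, 0.003], 0.74), ([0.514, 0.03, 0.056], 0.59)]
```

View pics/f.png

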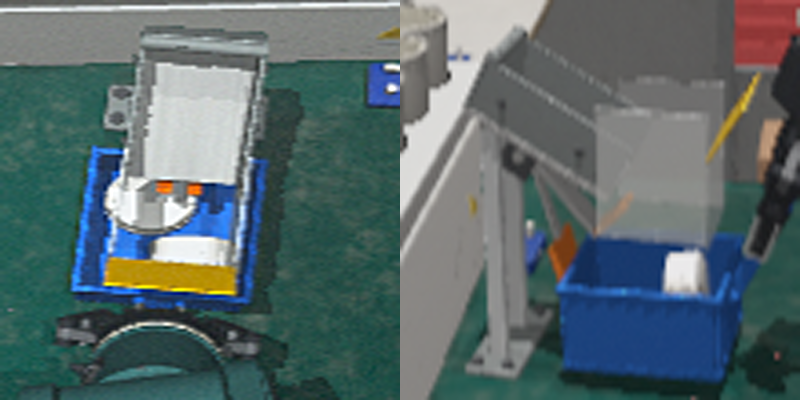

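Both tins are in the scoop: one near the far wall (155,205 in the left half), one standing on edge near the handle (195,250). Draw back slowly.

```bash
python3 - <<'E'
from h import *
path((-.05,0,.026,-7.5),(-.08,0,.023,-7.5),(-.095,0,.021,-7.5))
E
```

```text
(-0.05, 0, 0.026) [-0.58, -0.01, -0.21, 0.01, 0.01, 0.01] 0.0 [ 0.04  0.17  2.29 -0.17  0.34  1.9 ]
(-0.08, 0, 0.023) [-1.31, -0.01, -0.39, 0.01, 0.01, 0.01] 0.0 [ 0.06  0.14  2.35 -0.21  0.31  1.95]
(-0.095, 0, 0.021) [-1.68, -0.01, -0.47, 0.01, 0.01, 0.01] 0.0 [ 0.07  0.13  2.38 -0.23  0.3   1.98]
```

Request:
servo_tool(deltas=[-0.1,0,-0.04,0,0,0,-0.2,0,-0.07,0,0,0,-0.3,0,-0.11,0,0,0,-0.4,0,-0.14,0,0,0,-0.5,0,-0.18,0,0,0,-0.6,0,-0.21,0,0,0,-0.72,0,-0.24,0,0,0,-0.84,0,-0.27,0,0,0,-0.96,0,-0.3,0,0,0,-1.08,0,-0.33,0,0,0,-1.2,0,-0.36,0,0,0,-1.31,0,-0.39,0,0,0])

```text
time: 17.75
tcp_pos: [0.3837, 0.0671, 0.1083]
ee_rot: [0.983, -0.063, 0.173, 0.012]
wrist_force: [0.6, -0.5, -2.2]
width: 0.0207
grasp_force: 115.0
```

```bash
python3 - <<'E'
from h import *
o=[]
for n in("top","side"):
    im=ctrl.get_image(n)
    for t in("scoop","scoop_grip","tin_1"):print(n,t,[(np.round(d["xyz"],3).tolist(),round(d["score"],2)) for d in ctrl.tip_of(im,t)[:4]])
    o.append(cv2.resize(im["frame"][150:250,220:330] if n=="side" else im["frame"][150:270,270:370],(400,400),interpolation=cv2.INTER_CUBIC))
cv2.imwrite("pics/g.png",np.hstack(o)[:,:,::-1])
path((-.08,.06,.024,-7.5),(-.075,.12,.024,-7.5),(-.06,.16,.024,-7.5),(-.05,.2,.03,-7.5))
Z=R.from_euler("z",7.5,degrees=True); m=Z.apply(np.array([.522,.284,0])-[.558,.0445,0]);print(m)
path((m[0],m[1],.03,-7.5),(m[0],m[1],.004,-7.5))
E
```

```text
top scoop [([0.47, 0.057, 0.014], 0.78)]
top scoop_grip [([0.373, 0.067, 0.124], 0.75)]
top tin_1 [([0.459, 0.039, 0.057], 0.76), ([0.387, 0.466, 0.001], 0.57), ([0.51, 0.068, 0.054], 0.51)]
side scoop [([0.474, 0.058, 0.024], 0.93), ([0.565, 0.045, 0.088], 0.29)]
side scoop_grip [([0.378, 0.068, 0.124], 0.85)]
side tin_1 [([0.384, 0.466, 0.005], 0.77), ([0.462, 0.034, 0.053], 0.47)]
(-0.08, 0.06, 0.024) [-0.02, -1.51, -0.03, 0.0, 0.0, 0.02] 0.0 [ 0.27  0.18  2.29 -0.37  0.38  2.29]
(-0.075, 0.12, 0.024) [0.1, -3.01, 0.01, 0.0, 0.0, 0.02] 0.0 [ 0.43  0.23  2.2  -0.43  0.45  2.5 ]
(-0.06, 0.16, 0.024) [0.46, -4.01, 0.14, 0.0, 0.0, 0.02] 0.0 [ 0.5   0.27  2.12 -0.44  0.5   2.56]
(-0.05, 0.2, 0.03) [0.75, -5.01, 0.08, 0.0, 0.0, 0.02] 0.0 [ 0.56  0.3   2.05 -0.42  0.56  2.6 ]
[-0.06695304  0.2327521   0.        ]
(np.float64(-0.06695303804615955), np.float64(0.2327521013791057), 0.03) [0.35, -5.83, -0.06, 0.0, 0.0, 0.02] 0.0 [ 0.65  0.32  2.01 -0.44  0.6   2.69]
(np.float64(-0.06695303804615955), np.float64(0.2327521013791057), 0.004) [0.13, -5.83, 0.55, 0.0, 0.0, 0.02] 0.0 [ 0.65  0.37  2.04 -0.49  0.53  2.75]
```

View pics/g.png

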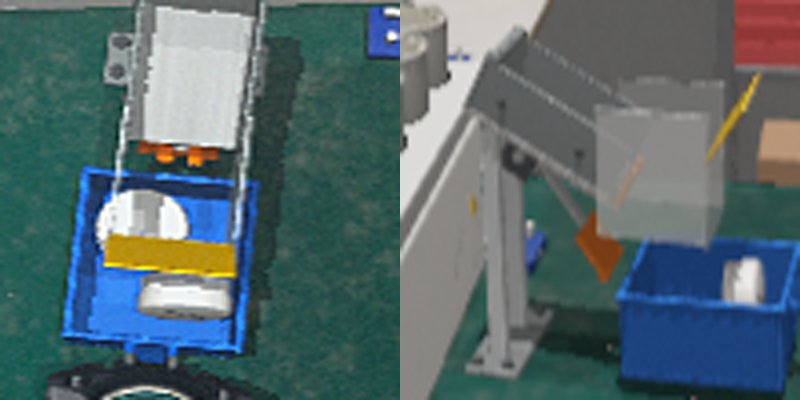

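The stop is shut again. One tin lies near the far wall (145,225), and the other stands on edge inside, below the rim line (185,297). Carry the scoop sideways to the mat.

Request:
servo_tool(deltas=[0,-0.2,0,0,0,0,0,-0.5,0,0,0,0,0,-1.0,-0.02,0,0,0,0,-1.5,-0.03,0,0,0,0,-2.0,-0.03,0,0,0,0.05,-2.5,-0.05,0,0,0,0.1,-3.0,-0.05,0,0,0,0.15,-3.5,-0.06,0,0,0,0.2,-4.0,-0.06,0,0,0,0.25,-4.4,-0.06,0,0,0,0.3,-4.8,-0.06,0,0,0,0.35,-5.1,-0.06,0,0,0])

```text
time: 19.65
tcp_pos: [0.4226, 0.2687, 0.115]
ee_rot: [0.983, -0.063, 0.173, 0.012]
wrist_force: [-0.4, -0.5, -3.1]
width: 0.0206
grasp_force: 114.9
```

Request:
servo_tool(deltas=[0,-0.3,0,0,0,0,0,-0.55,0,0,0,0,0,-0.72,0,0,0,0,0,-0.72,0,0,0,0,0,-0.72,0,0,0,0])

```text
time: 20.27
tcp_pos: [0.4257, 0.2959, 0.1148]
ee_rot: [0.983, -0.063, 0.173, 0.012]
wrist_force: [-0.6, -0.2, -2.3]
width: 0.0204
grasp_force: 115.0
```

```bash
python3 - <<'E'
from h import *
for n in("top","side"):
    im=ctrl.get_image(n)
    for t in("scoop","tin_1","mat"):print(n,t,[(np.round(d["xyz"],3).tolist(),round(d["score"],2)) for d in ctrl.tip_of(im,t)[:4]])
print(ctrl.get_state()["joint_pos"])
path((-.067,.233,.03,-7.5),(-.067,.233,.006,-7.5))
E
```

```text
top scoop [([0.514, 0.284, 0.022], 0.81), ([0.566, 0.039, 0.088], 0.41)]
top tin_1 [([0.554, 0.294, 0.059], 0.81), ([0.386, 0.467, -0.0], 0.61), ([0.56, 0.044, 0.162], 0.33)]
top mat []
side scoop [([0.518, 0.286, 0.026], 0.63)]
side tin_1 [([0.384, 0.464, 0.006], 0.84), ([0.505, 0.264, 0.063], 0.63), ([0.553, 0.294, 0.059], 0.38)]
side mat [([0.523, 0.281, 0.004], 0.63)]
[ 0.64739027  0.3209168   2.01454887 -0.44009477  0.5991736   2.68700824]
(-0.067, 0.233, 0.03) [0.01, -0.02, -0.0, 0.01, 0.0, 0.02] 0.0 [ 0.65  0.32  2.01 -0.44  0.6   2.69]
(-0.067, 0.233, 0.006) [-0.2, -0.02, 0.56, 0.01, 0.0, 0.02] 0.0 [ 0.65  0.37  2.04 -0.49  0.54  2.74]
```

Centre is on the mat's centre. Lower slowly to near contact.

Request:
servo_tool(deltas=[-0.05,0,0.14,0,0,0,-0.1,0,0.28,0,0,0,-0.15,0,0.42,0,0,0,-0.19,0,0.52,0,0,0,-0.19,0,0.52,0,0,0])

```text
time: 21.3
tcp_pos: [0.4262, 0.2964, 0.0927]
ee_rot: [0.983, -0.063, 0.173, 0.012]
wrist_force: [-0.8, -0.5, -0.3]
width: 0.0202
grasp_force: 115.1
```

Request:
servo_tool(deltas=[-0.01,0,0.04,0,0,0,-0.02,0,0.07,0,0,0,-0.02,0,0.07,0,0,0])

```text
time: 21.68
tcp_pos: [0.4266, 0.2966, 0.0907]
ee_rot: [0.983, -0.063, 0.174, 0.011]
wrist_force: [-4.5, -1.1, 6.8]
width: 0.0203
grasp_force: 116.0
```

Request:
servo_tool(deltas=[0,0,0,0,0,0,0,0,0,0,0,0,0,0,0,0,0,0,0,0,0,0,0,0], claw=60)

```text
time: 22.18
tcp_pos: [0.4262, 0.2963, 0.0898]
ee_rot: [0.983, -0.063, 0.173, 0.012]
wrist_force: [-1.1, -0.0, -0.1]
width: 0.06
grasp_force: 0.0
```

Request:
servo_tool(deltas=[0,0,-0.4,0,0,0,0,0,-0.8,0,0,0,0,0,-1.3,0,0,0,0,0,-1.8,0,0,0,0,0,-2.4,0,0,0,0.2,0,-3.0,0,0,0,0.2,0,-3.5,0,0,0,0.2,0,-3.5,0,0,0])

```text
time: 23.18
tcp_pos: [0.3864, 0.3025, 0.2264]
ee_rot: [0.983, -0.063, 0.174, 0.01]
wrist_force: [0.6, 0.1, 0.3]
width: 0.0602
grasp_force: 0.0
```

```bash
python3 - <<'E'
from h import *
o=[]
for n in("top","side"):
    im=ctrl.get_image(n)
    for t in("scoop","tin_1","mat","paddle"):print(n,t,[(np.round(d["xyz"],3).tolist(),round(d["score"],2)) for d in ctrl.tip_of(im,t)[:4]])
    o.append(cv2.resize(im["frame"][170:320,200:350] if n=="side" else im["frame"][160:280,180:300],(400,400),interpolation=cv2.INTER_CUBIC))
cv2.imwrite("pics/i.png",np.hstack(o)[:,:,::-1])
E
```

```text
top scoop [([0.516, 0.285, 0.004], 0.71)]
top tin_1 [([0.554, 0.294, 0.038], 0.92), ([0.386, 0.468, -0.004], 0.7), ([0.501, 0.266, 0.04], 0.65)]
top mat []
top paddle [([0.565, 0.041, 0.092], 0.6)]
side scoop [([0.518, 0.285, 0.004], 0.57), ([0.469, 0.439, -0.001], 0.22)]
side tin_1 [([0.388, 0.466, 0.003], 0.6), ([0.553, 0.296, 0.037], 0.53), ([0.502, 0.263, 0.037], 0.49)]
side mat [([0.523, 0.283, 0.005], 0.74)]
side paddle [([0.566, 0.043, 0.09], 0.5)]
```

View pics/i.png

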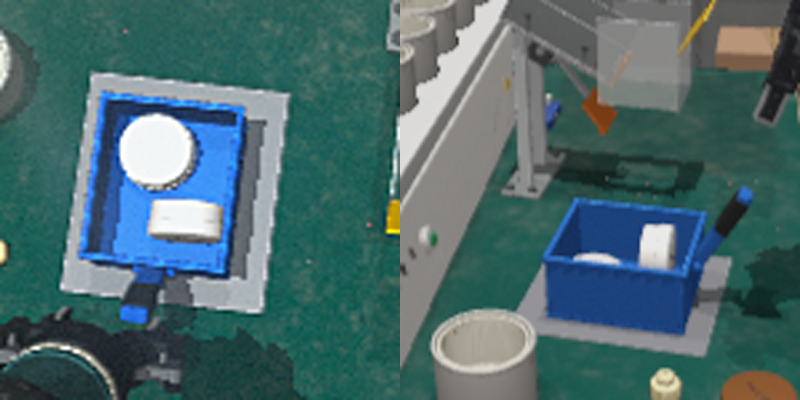

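The scoop stands square on the mat with both tins inside: one flat (157,150), one on edge (185,218). The stop is shut and the gripper is clear, so I'm handing it in.

```bash
python3 -c "
from h import *
print(ctrl.finish_job())"
```

```text
the job is handed in; nothing more can be done
None
```

Handed in at about 23 s: the scoop stands upright and square near the centre of the mat with both tins in it, the stop shut and the gripper clear; I never went near the cup, nest or plug, and the hand-in gave no verdict.

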